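# Release the ratchet and fold down the roller rest

## Robot

A 6-joint arm with a two-finger parallel gripper is mounted at the origin on a cart in front of the work surface, level with it; the furniture and walls round the work are solid. World frame = base frame: x ahead of the robot, y to its left, z up, the work surface at z = 0. Lengths are in mm, angles in rad, forces in N, time in s.
With the tool pointing down it reaches from about 400 to 825 mm from the base axis. Payload 7 kg.
Tool frame: the origin (TCP) lies midway between the tips of the shut fingers; the grasp point (between the pads) lies 19 mm behind it; z points along the fingers, y is the direction in which the jaws open and shut (so a half turn about z gives the same grasp; the last joint's range is limited). The gripper opens to 85 mm and grips with 20 to 120 N. Pads are 22 mm wide; open, the fingers measure 114 mm over their backs; the gripper's body (76 mm by 85 mm) begins 54 mm behind the grasp point. The pads swing forward as they close: fully open they stand 13 mm farther back than shut.
Start: joints at [-0.853, 0.359, 0.012, 0, -1.224, -0.288], TCP at [281.237, -613.597, 231.302] pointing down, gripper open.
Joint ranges: [-3.07, 3.07], [-1.43, 2.12], [-1.02, 1.25], [-3.03, 1.67], [-3.05, -0], [-3.03, 3.03]. Speed limits (rad/s): [2.39, 2.39, 3.01, 3.14, 3.14, 3.14].

## Interface

Orientations are given as a rotation vector (axis times angle).
In Python, from bench import state, capture, calibration, close_job gives the robot as it stands. The module is installed in compiled form; this text tells all that it offers.
- The arm moves only by the tool play_rows, never from a script. Its argument "motion" is a list of rows, each a list of 5 numbers: the shift along the tool's x, y, z in units of 25 mm (1.0 is 25 mm), then the turn about the tool's z in degrees, then the closure, from -1 (fully open) to 1 (shut). A call has 1 to 20 rows; each row is the pose to reach, as a shift and turn from the pose commanded when the call began, along the tool's axes at that moment; what a row does not reach only later rows make up. A row lasts 1/12 s, in which the tool goes at most 41.7 mm and 7.16 degrees, less where a joint would pass 70% of its speed; a pose out of reach is approached as far as the arm can. A call with a gripper value outside its range is refused whole. The fingers move at their own pace and stop on an object; the grip force is fixed at half the most. Time passes only in rows, so rows that repeat a pose let the fingers close. It gives the time, the measured TCP pose, the force and the opening at its end, in the units of the state.
- state(): the state, without advancing time (a new reading comes with each control period).
- capture(name): name is "side" or "top"; returns the picture (480x640x3 uint8, red, green, blue); there is no depth.
- calibration(name): a dict with "mtx" (3x3 intrinsics, pixels), "k1" (the pictures are not rectified: a ray, as slopes to the right and down, at radius r is drawn at 1 + k1 r^2 times it, then the intrinsics apply), "R" (3x3) and "t" (3): a world point X has camera coordinates R X + t. Camera axes: x right, y down, z forward; pixel columns grow to the right and rows downward; lengths in mm; the calibration is good to about 2 mm. A picture is of the moment at which its call begins. calibration takes no time and is no camera call.
- close_job(): hands the job in, once; it reports no verdict.
The state is a dict: "time_s": time; "joint_pos": joint angles; "dq": joint speeds; "effort": joint torques, N m; "ee_pos": TCP position; "tcp_rot": TCP orientation; "wrist_force": force on the tool from outside, world axes, zero at the start; "moment": the same for the moment, N m; "grip_width": finger opening in mm.
Only numpy, scipy, OpenCV 4.12 (cv2) and the standard library are available. Lean on these libraries where they do the work, as an engineer would, in place of code of your own. Each camera call takes 0.05 s, during which the arm holds its last target. There are 200 camera calls.

## Task

The roller rest on the worktop is propped up by its ratchet. Press the pawl's thumb plate down until the pawl tips right over and stays clear of the teeth by itself, then push the arm down until it lies fully on its rubber buffer. Only press and push: do not lift the arm, and leave the jar, the carton and the tape roll standing where they are.

Things in the scene. Friction and masses are not known exactly. Their poses are not given: they have to be found in the camera images.
- stand: Fixed steel stand of the roller rest: base plate 80 x 310 x 8 mm (x, y, z), two grey cheeks 144 mm high with the arm's hinge between them. Origin on the worktop below that hinge; the plate runs from y = -120 to +190 mm. Own axes: the arm points to +y, the pawl is on the -y side, x along both hinges, z up. Stands at different yaws.
- rest_hinge (a point): Centre of the arm's hinge, 125 mm above the worktop; the hinge runs along the stand's x. Axes as the stand's. Round it, on the pawl's side, turns the arm's toothed steel sector (radius 62 mm, 16 mm thick). The hinge is stiff and holds the arm wherever it is left; some 2 to 4 N near the bar's end move it down.
- pawl_hinge (a point): Centre of the pawl's pivot on the stand, at y = -55 mm from the arm's hinge and 65 mm above the worktop; it runs along the stand's x. Axes as the stand's.
- rest_arm (a joint): Angle of the arm, rad: 0 = lowered, level, lying on the rubber buffer (its lower stop); grows as it is raised. About 0.6 to 0.9 at the start. While the pawl is in, teeth at about 0.50 and 0.75 rad stop the arm on its way down.
- push_spot (a point): Middle of the upper face of the arm's grey bar (26 mm wide, 14 mm thick, 180 mm long from the hinge), 155 mm from the hinge and 7 mm above the hinge line; a place to push. Moves with the arm: y along the bar away from the hinge, z square to its upper face. At the bar's end a fixed black roller (20 mm diameter, axis 192 mm from the hinge) stands 5 mm above the bar.
- pawl (a joint): Angle of the pawl, rad: 0 = nose fully between the teeth (at the start up to 0.1, nose on a tooth's slope); grows as the thumb plate is pressed down. The nose is clear of the teeth from about 0.15; past about 0.45 the weighted pawl tips over by itself to its stop at 0.7 and stays there; let go before 0.3 it falls back in.
- thumb_plate (a point): Point to press on the upper face of the pawl's ribbed steel thumb plate (30 mm wide in x, 76 mm long, 6 mm thick), 75 mm outward (-y) and 58 mm up from the pivot while engaged, 21 mm from the outer end. Moves with the pawl on a circle about the pivot, down and outward; about 1 N moves it. At its inner end the pawl's head rises 14 mm above it. Axes: y inward along the plate, z square to it.
- jar: Loose paint jar, 48 mm diameter, 63 mm high, beside the arm on the robot's side. Origin at the centre of its underside. Leave it.
- carton: Loose small brown carton, 51 x 70 x 45 mm, beside the arm on the far side. Origin at the centre of its underside. Leave it.
- tape: Loose roll of tan tape lying flat, 69 mm diameter, 19 mm high, behind the stand near the pawl. Origin at the centre of its underside. Leave it.
Things that resemble listed ones, but are neither listed nor needed, are in the scene too. Of the things like the tape, leave any that is yellow; of the rest the smaller one is meant.

How it is judged (in metres and radians):
On the way:
1. the pawl is tipped out clear of the teeth while the arm is still up (value of joint pawl above 0.5 rad and value of joint rest_arm above 0.42 rad), for 0.2 s.
At the end, for the whole second after the job is handed in: The arm lies at rest on its buffer (within 0.05 rad of level), the pawl stays tipped out (beyond 0.5 rad), and jar, carton and tape roll stand within 20 mm of where they were (value of joint rest_arm below 0.05 rad and velocity of joint rest_arm between -0.05 and 0.05 rad/s and value of joint pawl above 0.5 rad and distance of each of jar, carton, tape from where it was at the start of the episode below 0.02 m and angle between each of jar, carton, tape's own z axis and vertical below 0.2 rad); the robot touches nothing.
It fails at once if the arm is lifted (raised beyond 1.0 rad) (value of joint rest_arm above 1 rad).
It fails at once if the jar, the carton or the tape roll is moved by more than 20 mm or tipped (distance of any of jar, carton, tape from where it was at the start of the episode above 0.02 m or angle between any of jar, carton, tape's own z axis and vertical above 0.3 rad).
It also fails if it takes over 48 s, if anything falls off the work surface, if the arm or the gripper's body presses on something with over 40 N, if the wrist force passes 120 N, or if a joint passes its speed limit or range.

## Working session

There is one attempt and no reset: what is moved stays moved. The work goes in short steps, Python scripts to look and compute and a tool call to move; the robot and the scene stay as the last step left them, time stands still between calls to the robot, and variables do not carry over. Pictures are saved under pics/ and viewed, about 8 in all and at most 12, crops included, and the job is handed in when it is done.

Besides the shell and the picture viewer there is one more tool, called after ">>>" by a JSON object that holds its "method" and its "body". play_rows: Moves the arm, as the interface text tells. Its arguments: {"type":"object","properties":{"motion":{"type":"array"}},"required":["motion"]}

```bash
mkdir -p pics
cat > h.py <<'E'
import numpy as np, cv2
from bench import state, capture, calibration, close_job
def ray(n,u,v):
    c=calibration(n);K=np.array(c["mtx"]);k1=c["k1"];R=np.array(c["R"]);t=np.array(c["t"])
    p=np.linalg.solve(K,[u,v,1.])[:2]; d=p.copy()
    for _ in range(20): d=p/(1+k1*(d@d))
    return -R.T@t, R.T@np.array([d[0],d[1],1.])
def onz(n,u,v,z):
    o,d=ray(n,u,v); return o+d*(z-o[2])/d[2]
def proj(n,X):
    c=calibration(n);q=np.array(c["R"])@np.array(X,float)+np.array(c["t"]);s=q[:2]/q[2]
    s=s*(1+c["k1"]*(s@s)); return (np.array(c["mtx"])@[s[0],s[1],1])[:2]
def tri(a,b):
    A=[];B=[]
    (o1,d1),(o2,d2)=ray(*a),ray(*b)
    s=np.linalg.lstsq(np.c_[d1,-d2],o2-o1,rcond=None)[0]
    p,q=o1+d1*s[0],o2+d2*s[1]; return (p+q)/2,np.linalg.norm(p-q)
E
python3 - <<'E'
from h import *
print(state())
for n in("side","top"):
    cv2.imwrite(f"pics/{n}0.png",capture(n)[...,::-1]); o,d=ray(n,320,240); print(n,o.round(),d.round(2))
E
```

```text
{'time_s': 0.0, 'joint_pos': array([-8.52919835e-01,  3.59412103e-01,  1.10546421e-02, -3.65726463e-04,
       -1.22412553e+00, -2.88092142e-01]), 'dq': array([ 0.00086943, -0.00079384, -0.00027685,  0.00011444,  0.00103809,
       -0.00103405]), 'effort': array([-7.97918656e-04, -5.83315229e+01,  2.93417591e+01,  6.93646386e+00,
       -6.00192812e-03, -7.30984493e-05]), 'ee_pos': array([ 281.02103295, -613.17415612,  230.34274922]), 'tcp_rot': array([ 6.69619293e-01, -3.06887479e+00, -2.58122183e-03]), 'wrist_force': array([-0.6463537 , -0.32797198, -0.4811869 ]), 'moment': array([-0.03167166, -0.01793086,  0.02714001]), 'grip_width': 85.32833920922029}
side [ 91. 971. 460.] [ 0.45 -0.81 -0.37]
top [385. 216. 940.] [ 0.14  0.03 -0.99]
```

View pics/side0.png

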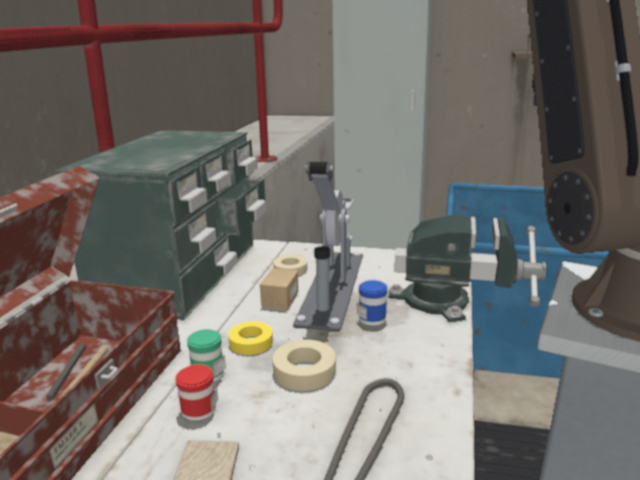

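View pics/top0.png

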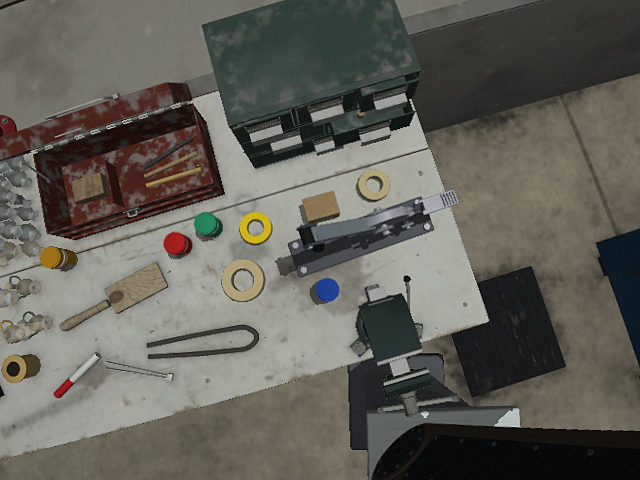

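Candidates (top view): tape: tan ring (373,185) is the small one near the pawl. The large tan ring (243,280) and the yellow ring (256,228) are not meant. The jar is the blue one at (326,290), with red (177,243) and green (208,224) as lookalikes. The carton is at (320,207), the thumb plate at about (442,200) and the arm's black roller at about (308,232). A close crop to check the choice comes next.

Run:
```python
from h import *
a=cv2.imread("pics/top0.png")[160:310,270:470];b=cv2.imread("pics/side0.png")[150:340,250:400]
a=cv2.resize(a,(800,600),interpolation=cv2.INTER_CUBIC);b=cv2.resize(b,(474,600),interpolation=cv2.INTER_CUBIC)
cv2.imwrite("pics/ct.png",a);cv2.imwrite("pics/cs.png",b)
for p in [(304,270),(428,227),(320,240)]: print(p,onz("top",*p,8).round())
```

```text
(304, 270) [449. 282.   8.]
(428, 227) [534.  13.   8.]
(320, 240) [513. 246.   8.]
```

View pics/ct.png

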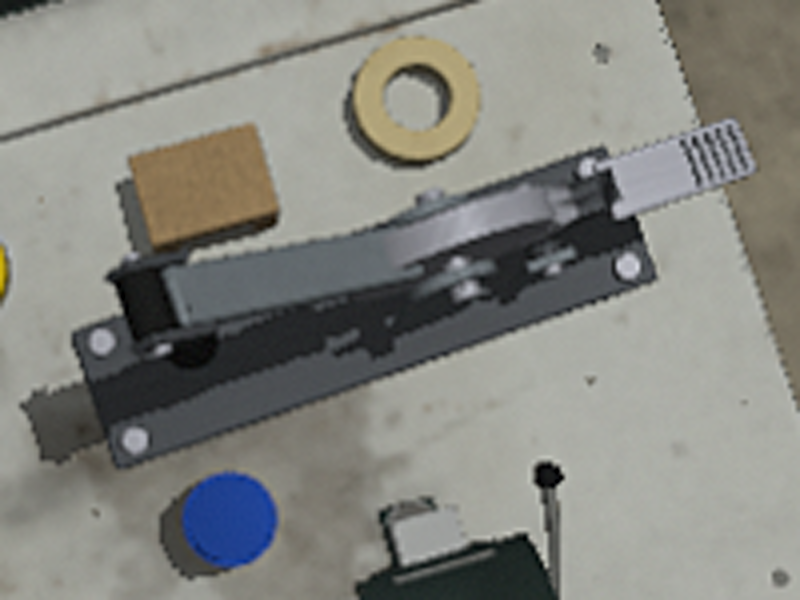

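View pics/cs.png

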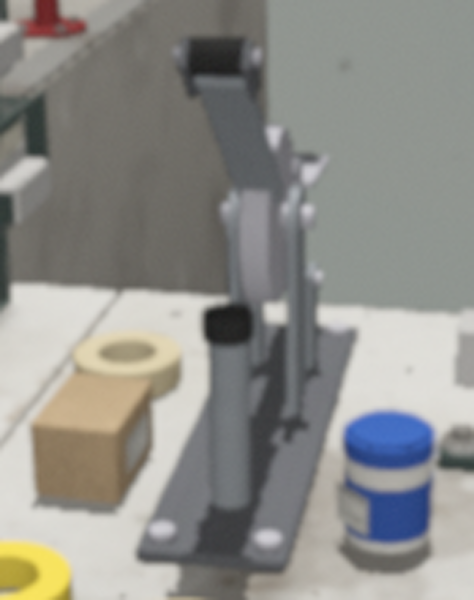

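```bash
cat >> h.py <<'E'
def stand():
    px=lambda u,v:onz("top",270+(u+.5)/4-.5,160+(v+.5)/4-.5,8)
    A,B,C,D=px(118,467),px(75,330),px(655,275),px(605,150)
    far=(A+B)/2;near=(C+D)/2;y=far-near;L=np.linalg.norm(y);y/=L
    y[2]=0;z=np.array([0,0,1.]);x=np.cross(y,z)
    O=(far+near)/2-35*y;O[2]=0
    return O,x,y,L,np.linalg.norm(A-B),np.linalg.norm(C-D)
E
python3 - <<'E'
from h import *
O,x,y,*r=stand();print(O.round(1),x.round(3),y.round(3),r)
w=lambda a:O+a[0]*x+a[1]*y+np.array([0,0,a[2]])
print("yaw",np.degrees(np.arctan2(-y[0],y[1])))
for th in(0.,.05,.1,.3,.45,.55,.7):
    c,s=np.cos(th),np.sin(th); P=w([0,-55-75*c+ -58*s, 65+58*c-75*s]);print(th,P.round(1))
for n,X in [("thumb",[0,-130,123]),("hinge",[0,0,125])]: print(n,proj("top",w(X)).round(1),proj("side",w(X)).round(1))
for t in np.arange(.6,.92,.05):
    X=w([0,192*np.cos(t)-8*np.sin(t),125+192*np.sin(t)+8*np.cos(t)]);print(t,X.round(),proj("top",X).round(1),proj("side",X).round(1))
s=state();from scipy.spatial.transform import Rotation as Ro
print(Ro.from_rotvec(s["tcp_rot"]).as_matrix().round(3))
print("wkshp edge",onz("top",470,225,0),onz("top",446,190,0), "cab",onz("top",415,95,200))
for n,u,v in [("jar",327,290),("carton",320,207),("tape",373,185),("vise",390,325)]: print(n,onz("top",u,v,40).round())
E
```

```text
[529.8 124.6   0. ] [ 0.953  0.303 -0.   ] [-0.303  0.953  0.   ] [np.float64(304.9988583606846), np.float64(77.4727335903968), np.float64(73.22097059922557)]
yaw 17.649893194384465
0.0 [569.3   0.7 123. ]
0.05 [570.1  -2.  119.2]
0.1 [570.9  -4.5 115.2]
0.3 [573.4 -12.5  98.2]
0.45 [574.6 -16.2  84.6]
0.55 [575.1 -17.7  75.2]
0.7 [575.2 -18.1  61. ]
thumb [445.6 198.7] [345.2 199.1]
hinge [381.7 220.8] [334.7 218.9]
0.6 [483. 271. 240.] [299.6 239.3] [317.1 180.5]
0.65 [485. 266. 248.] [302.8 237.4] [317.8 174.7]
0.7000000000000001 [487. 260. 255.] [306.2 235.5] [318.5 169. ]
0.7500000000000001 [489. 253. 262.] [309.9 233.5] [319.2 163.5]
0.8000000000000002 [491. 247. 268.] [313.9 231.4] [320.  158.3]
0.8500000000000002 [493. 240. 275.] [318.2 229.2] [320.9 153.2]
0.9000000000000002 [496. 232. 280.] [322.7 226.9] [321.7 148.5]
[[-0.909 -0.417 -0.001]
 [-0.417  0.909  0.001]
 [ 0.     0.002 -1.   ]]
wkshp edge [536.93627131 -80.94088411   0.        ] [616.51566647 -34.03362741   0.        ] cab [745.28573349  61.53782351 200.        ]
jar [405. 233.  40.]
carton [578. 243.  40.]
tape [622. 130.  40.]
vise [331. 108.  40.]
```

The crop shows the small tan ring at (374,185) by the pawl, the blue jar, the carton, and the ribbed plate with ends at about (423,207) and (457,197). The roller at side (318.7,168) / top (306.5,235.7) puts the arm at about 0.70 rad. Next I'll work out the approach in tool units.

```bash
cat >> h.py <<'E'
from scipy.spatial.transform import Rotation as Ro
def w(a):
    O,x,y,*_=stand(); return O+a[0]*x+a[1]*y+np.array([0,0,a[2]])
def loc(P):
    O,x,y,*_=stand(); d=np.array(P)-O; return np.array([d@x,d@y,d[2]])
def units(P):
    s=state(); return Ro.from_rotvec(s["tcp_rot"]).as_matrix().T@(np.array(P)-s["ee_pos"])/25
E
python3 - <<'E'
from h import *
for u,v in [(748,147),(614,190)]: print(loc(onz("top",270+u/4,160+v/4,123)).round(1))
for X in ([0,-130,175],[0,-134,128],): print(X,w(X).round(1),units(w(X)).round(2))
E
```

```text
[  -3.7 -152.1  123. ]
[ -2. -84. 123.]
[0, -130, 175] [569.3   0.7 175. ] [-20.71  17.52   2.24]
[0, -134, 128] [570.5  -3.1 128. ] [-20.69  17.36   4.12]
```

>>> {"method": "play_rows", "body": {"motion": [[-1.2,1,0,0,1],[-2.4,2,0,0,1],[-3.6,3,0,0,1],[-4.8,4,0,0,1],[-6,5,0,0,1],[-7.2,6,0,0,1],[-8.4,7,0,0,1],[-9.6,8,0,0,1],[-10.8,9,0,0,1],[-12,10,0,0,1],[-13.2,11,0,0,1],[-14.4,12,0,0,1],[-15.6,13,0,0,1],[-16.8,14,0,0,1],[-18,15,0,0,1],[-19.2,16,0,0,1],[-20.2,16.8,0.5,0,1],[-20.6,17.2,1,0,1],[-20.6,17.2,2,0,1],[-20.6,17.2,2,0,1]]}}

```text
time_s: 1.77
ee_pos: [567.7, -7.2, 176.5]
tcp_rot: [0.67, -3.062, -0.001]
wrist_force: [-1.4, -0.6, -0.7]
grip_width: 0.1
```

Run:
```python
from h import *
s=state();print(s["time_s"],s["ee_pos"].round(1),loc(s["ee_pos"]).round(1),s["wrist_force"].round(1),s["grip_width"])
print(Ro.from_rotvec(s["tcp_rot"]).as_matrix().round(3))
for X in ([-3,-136,124],[-3,-140,110],[-3,-150,90],[-3,-156,72]): print(X,units(w(X)).round(2))
b=capture("side")[120:300,260:460,::-1];a=capture("top")[130:280,360:560,::-1]
cv2.imwrite("pics/c2.png",np.hstack([cv2.resize(b,(400,360),interpolation=2),cv2.resize(a,(400,360),interpolation=2)]))
```

```text
1.7667 [567.7  -7.2 176.5] [  -3.9 -137.   176.5] [-1.4 -0.6 -0.7] 0.12484805120096965
[[-0.909 -0.417 -0.007]
 [-0.417  0.909 -0.001]
 [ 0.007  0.002 -1.   ]]
[-3, -136, 124] [-0.06  0.03  2.1 ]
[-3, -140, 110] [-0.04 -0.13  2.66]
[-3, -150, 90] [ 0.   -0.53  3.46]
[-3, -156, 72] [ 0.03 -0.77  4.18]
```

View pics/c2.png

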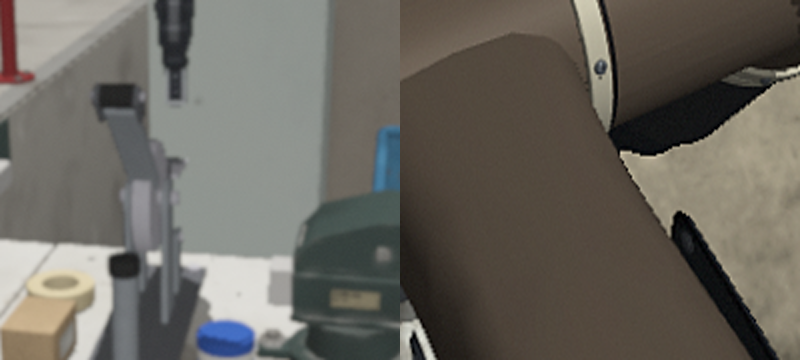

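The left half (side view) shows the shut finger tips at (177,102), right above the thumb plate at about (175,162). In the right half (top view) the robot arm hides the plate. I'll press along the plate's arc.

>>> {"method": "play_rows", "body": {"motion": [[0,0,0.5,0,1],[0,0,1,0,1],[0,0,1.5,0,1],[0,0,1.8,0,1],[0,0,2.1,0,1],[0,-0.05,2.4,0,1],[0,-0.15,2.7,0,1],[0,-0.3,3,0,1],[0,-0.4,3.3,0,1],[0,-0.55,3.6,0,1],[0,-0.65,3.9,0,1],[0,-0.75,4.2,0,1],[0,-0.75,4.2,0,1],[0,-0.75,4.2,0,1],[0,-0.75,4.2,0,1]]}}

```text
time_s: 3.12
ee_pos: [578.2, -25.1, 76.4]
tcp_rot: [-0.67, 3.069, -0.0]
wrist_force: [0.0, 0.5, -0.1]
grip_width: 0.3
```

Run:
```python
from h import *
s=state();print(loc(s["ee_pos"]).round(1),s["wrist_force"].round(1))
b=capture("side")[120:300,280:420,::-1]
cv2.imwrite("pics/c3.png",cv2.resize(b,(466,600),interpolation=2))
```

```text
[   0.7 -157.3   76.4] [ 0.   0.5 -0.1]
```

View pics/c3.png

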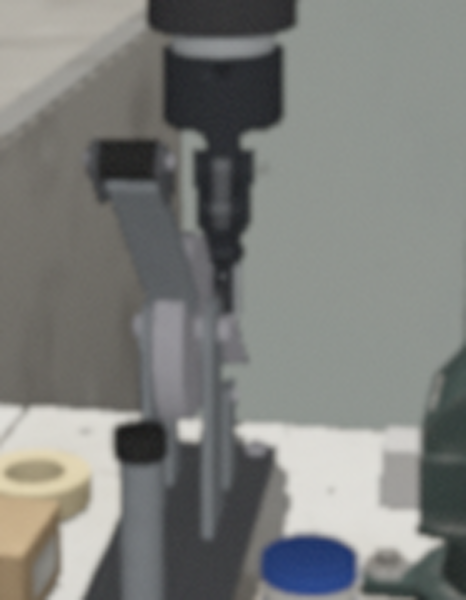

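There is no force left and the plate, at about (235,345) in the crop, hangs lower than before, so the pawl has tipped. I'll withdraw upward and check it from above the arm.

>>> {"method": "play_rows", "body": {"motion": [[0,0,-1,0,1],[0,0,-2.5,0,1],[0,0,-4,0,1],[0,0,-5.5,0,1],[0,0,-7,0,1],[0,0,-8.5,0,1],[0,0,-10,0,1],[-0.1,1,-10,0,1],[-0.3,2.5,-10,0,1],[-0.5,4,-10,0,1],[-0.65,5.5,-10,0,1],[-0.8,7,-10,0,1],[-1,8.5,-10,0,1],[-1.2,10,-10,0,1],[-1.2,10.2,-10,0,1],[-1.2,10.2,-10,0,1],[-1.2,10.2,-10,0,1]]}}

```text
time_s: 4.58
ee_pos: [498.8, 219.5, 326.7]
tcp_rot: [-0.672, 3.068, 0.0]
wrist_force: [0.5, 0.0, -0.3]
grip_width: -0.1
```

Run:
```python
from h import *
s=state();print(s["time_s"],loc(s["ee_pos"]).round(1),s["wrist_force"].round(1))
b=capture("side")[120:320,270:410,::-1];a=capture("top")[160:310,270:470,::-1]
cv2.imwrite("pics/c4.png",np.hstack([cv2.resize(b,(280,400),interpolation=2),cv2.resize(a,(520,400),interpolation=2)]))
for th in (0,.7):
  c,s_=np.cos(th),np.sin(th)
  for q in(75,96): print(th,q,[proj(n,w([-2,-55-q*c-58*s_,65+58*c-q*s_])).round() for n in("side","top")])
for t in np.arange(.7,-.03,-.1):
  X=w([-1,155*np.cos(t)-7*np.sin(t)-14,125+155*np.sin(t)+7*np.cos(t)]);print(t.round(1),units(X).round(2))
```

```text
4.5833 [ -0.8  99.8 326.7] [ 0.5  0.  -0.3]
0 75 [array([346., 199.]), array([446., 200.])]
0 96 [array([348., 196.]), array([456., 196.])]
0.7 75 [array([348., 224.]), array([447., 203.])]
0.7 96 [array([349., 228.]), array([453., 202.])]
0.7 [0.01 0.05 3.86]
0.6 [-0.04  0.45  4.33]
0.5 [-0.08  0.79  4.85]
0.4 [-0.12  1.09  5.39]
0.3 [-0.15  1.32  5.96]
0.2 [-0.17  1.5   6.56]
0.1 [-0.18  1.62  7.17]
0.0 [-0.19  1.68  7.78]
```

View pics/c4.png

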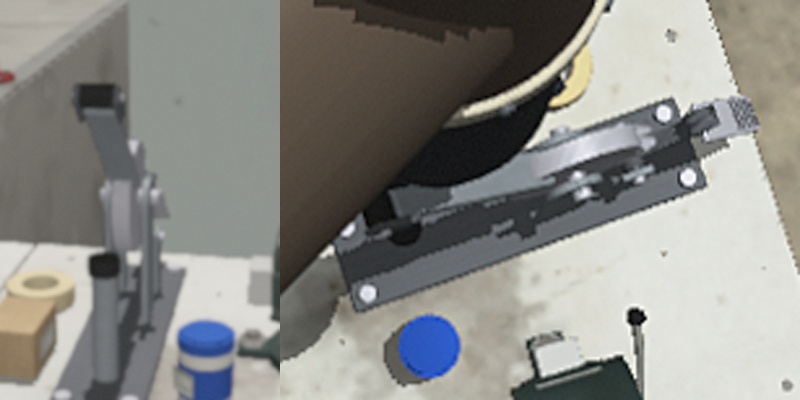

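Top crop: the plate at about (735,118) is foreshortened and has its own shadow, so the pawl stays tipped. The arm is still up, with its roller at side crop (98,97). Now I'll push the bar down along its arc.

>>> {"method": "play_rows", "body": {"motion": [[0,0,1.3,0,1],[0,0,2.6,0,1],[0,0,3.5,0,1],[0,0.05,3.85,0,1],[0,0.2,4.1,0,1],[0,0.45,4.35,0,1],[-0.05,0.6,4.6,0,1],[-0.1,0.8,4.85,0,1],[-0.1,0.95,5.1,0,1],[-0.1,1.1,5.4,0,1],[-0.15,1.2,5.7,0,1],[-0.15,1.3,6,0,1],[-0.15,1.4,6.3,0,1],[-0.15,1.5,6.6,0,1],[-0.2,1.6,6.9,0,1],[-0.2,1.6,7.2,0,1],[-0.2,1.65,7.5,0,1],[-0.2,1.65,7.7,0,1],[-0.2,1.65,7.8,0,1],[-0.2,1.65,7.8,0,1]]}}

```text
time_s: 6.35
ee_pos: [486.2, 258.8, 131.9]
tcp_rot: [0.67, -3.069, -0.0]
wrist_force: [-4.0, 0.5, 9.8]
grip_width: -0.1
```

Run:
```python
from h import *
s=state();print(s["time_s"],loc(s["ee_pos"]).round(1),s["wrist_force"].round(1))
```

```text
6.35 [ -0.9 141.2 131.9] [-4.   0.5  9.8]
```

>>> {"method": "play_rows", "body": {"motion": [[0,0,0.05,0,1],[0,0,0.1,0,1],[0,0,0.15,0,1],[0,0,0.15,0,1],[0,0,0.15,0,1]]}}

```text
time_s: 6.77
ee_pos: [486.5, 258.9, 131.4]
tcp_rot: [-0.671, 3.067, 0.001]
wrist_force: [-15.5, -2.6, 36.7]
grip_width: 0.3
```

>>> {"method": "play_rows", "body": {"motion": [[0,0,-0.5,0,1],[0,0,-1.5,0,1],[0,0,-3,0,1],[0,0,-4.5,0,1],[0,-1,-6,0,1],[0,-2.5,-7,0,1],[0,-4,-7,0,1],[0,-5.5,-7,0,1],[0,-7,-7,0,1],[0,-8.5,-7,0,1],[0,-10,-7,0,1],[0,-10,-7,0,1],[0,-10,-7,0,1],[0,-10,-7,0,1]]}}

```text
time_s: 7.93
ee_pos: [590.1, 31.1, 301.7]
tcp_rot: [0.668, -3.068, -0.0]
wrist_force: [0.5, -0.2, 0.3]
grip_width: 0.1
```

Run:
```python
from h import *
s=state();print(s["time_s"],loc(s["ee_pos"]).round(1),s["wrist_force"].round(1))
b=capture("side")[150:350,250:410,::-1];a=capture("top")[160:310,270:470,::-1]
cv2.imwrite("pics/c5.png",np.hstack([cv2.resize(b,(320,400),interpolation=2),cv2.resize(a,(480,360),interpolation=2,).copy() if 0 else cv2.resize(a,(480,400),interpolation=2)]))
for t in (0,.05,.1):
  X=w([0,192*np.cos(t)-8*np.sin(t),125+192*np.sin(t)+8*np.cos(t)]);p=proj("side",X);q=proj("top",X);print(t,((p-[250,150])*2).round(1),((q-[270,160])*[2.4,2.667]).round(1))
```

```text
7.9333 [  29.1 -107.4  301.7] [ 0.5 -0.2  0.3]
0 [127.2 211.1] [ 36.1 250.2]
0.05 [127.1 199.1] [ 35.4 248.5]
0.1 [127.1 186.8] [ 35.4 246.5]
```

View pics/c5.png

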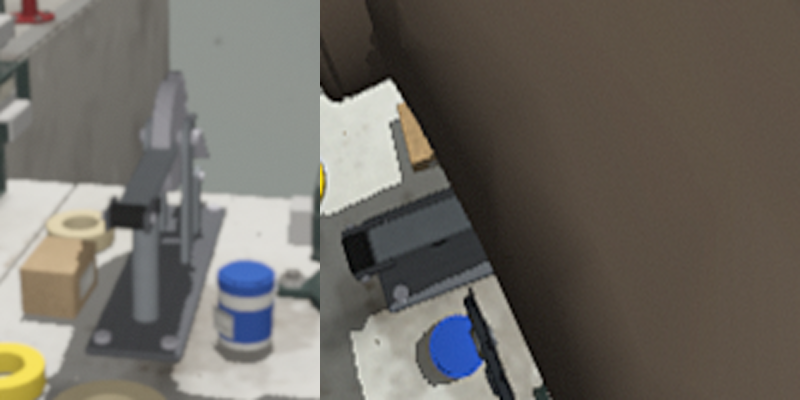

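The roller is at side crop (127,213), against a predicted (127,211) for level. The pawl plate is still low at about (200,143). Jar, carton and tape are in place, and the robot is clear.

```bash
python3 -c "
from h import *
print(close_job())"
```

```text
the job is handed in; nothing more can be done
None
```

I pressed the thumb plate down along its arc until the pawl tipped over, then pushed the arm down onto its buffer. I handed the job in at about 8 s; no verdict is reported.

- **Pawl:** After I let go, both cameras showed the plate still hanging low while the arm was still at about 0.7 rad. In the last side view it was still down. The top camera could not confirm this at the end because the robot arm hid the pawl.
- **Arm:** The last push met 37 N at the wrist with the bar level. The roller then appeared within 2 pixels of where a level arm should put it (about 0.01 rad).
- **Jar, carton and tape:** By eye they stand where they were in the last side view. I did not measure their positions.
- **Robot:** It ended clear of everything, with the wrist force near zero.

The stand measured about 5 mm short in my corner picks, and the thumb plate came out about 3 mm off to the side. I allowed for the sideways offset when pressing, and neither caused trouble.

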